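Line the camera up with the flute and clamp its carriage

ROBOT

A 7-joint arm with a two-finger parallel gripper is mounted at the origin on the work surface. World frame = base frame: x ahead of the robot, y to its left, z up, the work surface at z = 0. Lengths are in m, angles in rad, forces in N, time in s.
With the tool pointing down it reaches from about 0.4 to 0.85 m from the base axis. Payload 10.4 kg.
Tool frame: the origin (TCP) lies on the centre line of the jaws, within the pads' length; the fingertips stand 14 mm ahead of it and the grasp point (between the pads) lies 5 mm behind it; z points along the fingers, y is the direction in which the jaws open and shut (so a half turn about z gives the same grasp; the last joint's range is limited). The gripper opens to 87 mm and grips with 3 to 60 N. Pads are 19 mm wide; open, the fingers measure 117 mm over their backs; the gripper's body (75 mm by 190 mm) begins 51 mm behind the grasp point.
Start: joints at [-1.147, 0.332, -0.065, 1.46, 0.022, 1.35, -0.088], TCP at [0.27, 0.564, 0.237] pointing down, gripper open.
Joint ranges: [-2.6, 2.6], [-0.5, 2.12], [-1.47, 1.34], [0.16, 2.42], [-1.27, 4.41], [0.06, 2.06], [-2.6, 2.6]. Speed limits (rad/s): [2.22, 2.22, 2.79, 2.79, 3.14, 3.14, 3.14].

INTERFACE

Orientations are given as a rotation vector (axis times angle).
In Python, from workcell import r, capture, ticket, models gives the robot as it stands.
- The arm moves only by the shell command python3 -m creep 'ROWS' [OPENING] [FORCE]. ROWS is text: rows parted by semicolons, each of 6 numbers parted by spaces: the shift along the tool's x, y, z in units of 0.12 m (1.0 is 0.12 m), then the turn, a rotation vector about the tool's x, y, z in units of 90 degrees (1.0 is 90 degrees). A call has 1 to 8 rows; each row shifts and turns the commanded pose from where the row before left it, along the tool's axes as they then stand; what a row does not reach is not made up. A row lasts 1/8 s, in which the tool goes at most 62.5 mm and 10.7 degrees, less where a joint would pass 70% of its speed; a pose out of reach is approached as far as the arm can. A call with a number of a shift or a turn outside -1 to 1 is refused whole. A call with a gripper value outside its range is refused whole. OPENING is the finger opening in mm, from 0 to 87, set as the call begins (- or left out, the last holds). The fingers move at their own pace and stop on an object; FORCE is the grip in N (left out, the last holds). Time passes only in rows, so rows that do not move let the fingers close. It gives the time, the measured TCP pose, the force and the opening at its end, in the units of the state.
- r.state(): the state, without advancing time (a new reading comes with each control period).
- capture(name): name is "side" or "top"; returns a dict with "color" (480x640x3 uint8, red, green, blue), "depth" (480x640 float32, m along the optical axis (not along the pixel's ray), 0 where there is no reading), "intrinsics" (3x3 intrinsics, pixels), "position" and "attitude" of the camera in the world. Camera axes: x right, y up, looking along -z (the intrinsics and any distortion apply to the point x, -y, -z); pixel columns grow to the right and rows downward; lengths in m; the calibration is good to about 2 mm. A picture is of the moment at which its call begins.
- ticket.close_job(): hands the job in, once; it reports no verdict.
Trained networks look in a picture, given as the dict that the camera call returned (one of the last four; its "shot" number tells which), for a name from the list of things; names that differ only in an ending like _2 or _b are one class to them, and where a whole thing is asked for, a point or a joint stands for the part that bears it (a point fixed in the world has none). Each returns a list of dicts, best first, with "score" (0 to 1); they miss things now and then, are a little off and sometimes report something else, mostly with a low value. They report only what shows in the picture. A call takes as long as a camera call. They do not tell look-alikes from the thing itself.
- models.regions_of(picture, thing): "pixels" (480x640 bool, what is visible of it) and "rect" ([centre column, centre row, width, height] in pixels, round what is visible of it).
- models.spot_point(picture, thing): "xy" ([column, row] in pixels: a listed point, or the origin of a listed thing).
The state is a dict: "clock": time; "joint_positions": joint angles; "dq": joint speeds; "tau": joint torques, N m; "position": TCP position; "tool_rot": TCP orientation; "wrist_force": force on the tool from outside, world axes, zero at the start; "torque": the same for the moment, N m; "width": finger opening in m.
Only numpy, scipy, OpenCV 4.12 (cv2) and the standard library are available. Lean on these libraries where they do the work, as an engineer would, in place of code of your own. Each camera call takes 0.05 s, during which the arm holds its last target. There are 200 camera calls.

TASK

On the little photo slider, slide the camera carriage along its rods until the camera looks straight at the champagne flute, then clamp it there by turning the carriage's orange knob a quarter turn clockwise, as far as it goes. Leave the flute standing where it is.

Things in the scene. Friction and masses are not known exactly. Their poses are not given: they have to be found in the camera images.
- clamp_grip (a point): Orange clamp knob on the camera carriage: upright bar grip 42 mm long, 14 mm thick, on a 44 mm disc, white mark on top at one end. This point is on its upright turning axis, about 95 mm above the table; the bar reaches from 7 mm above it to 23 mm below. x runs along the bar (white mark at the -x end), z up; it turns with the knob. Held by the bar, the carriage can be pushed along.
- clamp (a joint): Angle of the orange knob, rad: 0 = free, bar across the rods, white mark away from the lens; grows clockwise seen from above to its stop at 1.57 = clamped, bar along the rods. Starts at 0 to 0.25. Needs about 0.12 N m, rising to 0.2 at the end as a brake shoe presses on the rod; stays where it is left. Below 0.8 the carriage slides freely, near 1.57 it is held fast.
- lens (a point): Front glass of the small black camera fixed on the aluminium carriage (170 x 80 mm) that slides on two rods 100 mm apart: about 2 N, 310 mm travel, start near the middle. x points out of the lens, square to the rods; y along the rods; z up. The knob's axis is 137 mm behind (-x) at the same y. The camera's back is 88 mm from the knob's axis; its top is 21 mm above the knob's grip point.
- flute_mid (a point): Champagne flute: tall thin stemmed clear glass with a thin gold rim, loose on the table among a green tumbler, a brown bottle and a white cup in front of the slider. 200 mm high, foot 64 mm, bowl 52 mm across. This point is on its axis, 100 mm up. The camera looks straight at it when the point has y = 0 in the lens's frame (x does not matter).
There are look-alikes about, which are no part of the job. Of the things like the part that bears flute_mid, leave any that is blue; of the rest the smaller one is meant.

How it is judged:
By the outcome, as a careful person would: the job done as asked, in the order asked, and still so for the second after the job is handed in, with the robot touching nothing.
It also fails if it takes over 35 s, if anything falls off the work surface, if the arm or the gripper's body presses on something with over 40 N, if the wrist force passes 120 N, or if a joint passes its speed limit or range.

## Working session

There is one attempt and no reset: what is moved stays moved. The work goes in short steps, Python scripts to look and compute and a shell command to move; the robot and the scene stay as the last step left them, time stands still between calls to the robot, and variables do not carry over. Pictures are saved under pics/ and viewed, about 8 in all and at most 12, crops included, and the job is handed in when it is done.

```bash
mkdir -p pics; ls; cat > h.py <<'E'
import numpy as np, cv2
from scipy.spatial.transform import Rotation as R
from workcell import r, capture, ticket, models
def rot(c):
    a=np.array(c["attitude"],float)
    if a.shape==(3,3): return a
    return R.from_rotvec(a).as_matrix() if a.size==3 else R.from_quat(a).as_matrix()
def ray(c,px):
    K=np.array(c["intrinsics"]);u,v=px
    d=np.array([(u-K[0,2])/K[0,0],-(v-K[1,2])/K[1,1],-1.0])
    return np.array(c["position"]),rot(c)@d
def at_depth(c,px,d=None):
    u,v=int(round(px[0])),int(round(px[1]))
    if d is None: d=c["depth"][v,u]
    p,q=ray(c,px); return p+q*d
def at_z(c,px,z):
    p,q=ray(c,px); return p+q*(z-p[2])/q[2]
def save(c,n): cv2.imwrite(f"pics/{n}.png",c["color"][:,:,::-1])
E
python3 - <<'E'
from h import *
np.set_printoptions(precision=4,suppress=True)
s=r.state();print({k:np.round(v,3) for k,v in s.items()})
for n in("side","top"):
    c=capture(n);save(c,n+"1")
    print(n,c["position"],c["attitude"],c["intrinsics"],[k for k in c])
    for t in("clamp_grip","lens","flute_mid"):
        for o in models.spot_point(c,t)[:4]: print(t,o["score"],o["xy"],at_depth(c,o["xy"]))
        for o in models.regions_of(c,t)[:4]: print("  reg",o["score"],o["rect"],o["pixels"].sum())
E
```

```text
pics
{'clock': np.float64(0.0), 'joint_positions': array([-1.147,  0.333, -0.065,  1.461,  0.022,  1.35 , -0.088]), 'dq': array([ 0.002,  0.001,  0.   , -0.   , -0.002,  0.   , -0.001]), 'tau': array([  0.   , -62.326,   0.025, -38.989,  -0.061,   0.04 ,   0.   ]), 'position': array([0.27 , 0.563, 0.236]), 'tool_rot': array([-0.696, -3.063,  0.002]), 'wrist_force': array([ 0.009, -0.548,  0.066]), 'torque': array([ 0.001,  0.021, -0.02 ]), 'width': np.float64(0.087)}
side [0.8495 0.7082 0.6555] [0.1552 1.3055 2.5848] [[489.3582   0.     317.8259]
 [  0.     489.3582 243.6843]
 [  0.       0.       1.    ]] ['color', 'depth', 'intrinsics', 'position', 'attitude', 'shot']
clamp_grip 0.98 [396.1, 214.9] [ 0.4139 -0.2087  0.0007]
  reg 0.63 [397.8, 225.0, 23.8, 25.4] 447
lens 0.96 [339.1, 237.3] [ 0.6168 -0.0247  0.1017]
  reg 0.85 [375.6, 241.6, 90.1, 56.9] 2885
flute_mid 0.96 [247.2, 320.0] [0.8254 0.2285 0.1813]
flute_mid 0.79 [281.5, 212.1] [ 0.7076 -0.1332  0.1089]
  reg 0.88 [280.0, 212.1, 31.7, 90.9] 1586
  reg 0.87 [245.2, 319.5, 72.7, 180.3] 7184
  reg 0.86 [260.4, 175.5, 35.6, 117.8] 2360
top [ 0.5739 -0.0204  0.8358] [ 0.0375 -0.1045 -1.5698] [[477.5758   0.     323.9181]
 [  0.     477.5758 230.1196]
 [  0.       0.       1.    ]] ['color', 'depth', 'intrinsics', 'position', 'attitude', 'shot']
clamp_grip 0.62 [325.3, 334.4] [ 0.5739 -0.0204  0.8358]
  reg 0.96 [324.5, 335.2, 29.3, 36.0] 625
lens 0.92 [309.6, 247.3] [ 0.6136 -0.0296  0.1091]
  reg 0.76 [321.5, 300.5, 66.6, 114.8] 5260
flute_mid 0.8 [464.4, 167.4] [ 0.7148 -0.2354  0.2153]
flute_mid 0.67 [162.6, 98.1] [0.8035 0.1646 0.2189]
flute_mid 0.59 [388.6, 186.4] [ 0.6922 -0.1365  0.1953]
  reg 0.95 [388.4, 186.7, 56.6, 52.2] 1833
  reg 0.91 [155.1, 92.5, 110.2, 120.8] 6584
  reg 0.57 [468.9, 167.3, 102.1, 85.0] 4610
```

View pics/side1.png

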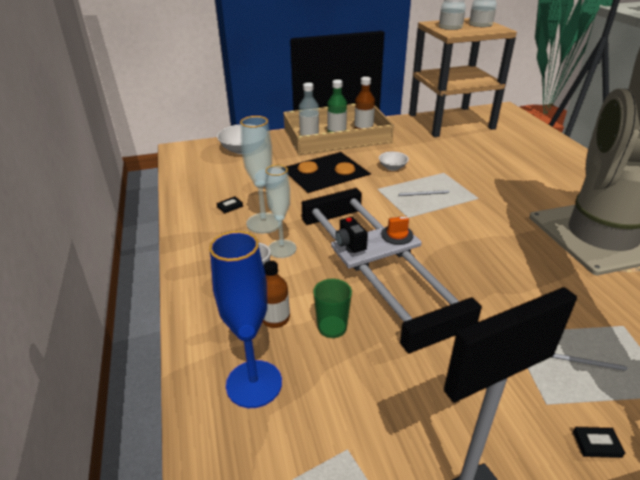

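View pics/top1.png

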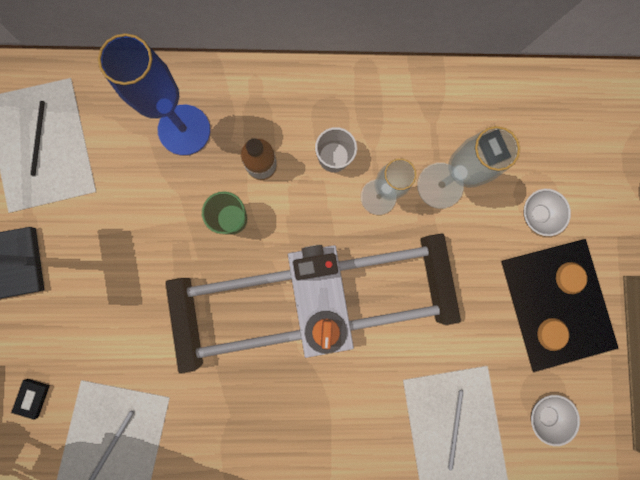

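```bash
python3 - <<'E'
from h import *
np.set_printoptions(precision=4,suppress=True)
c=capture("top");s=capture("side")
def tri(a,pa,b,pb):
    p,u=ray(a,pa);q,v=ray(b,pb)
    t=np.linalg.lstsq(np.stack([u,-v],1),q-p,rcond=None)[0]
    return p+u*t[0],np.linalg.norm(p+u*t[0]-q-v*t[1])
print("flute rim top",at_z(c,(400,174),.2),"foot",at_z(c,(380,197),.003),"side foot",at_z(s,(281.5,245),.003),"spot",tri(c,(388.6,186.4),s,(281.5,212.1)), at_z(c,(388.6,186.4),.1),at_z(s,(281.5,212.1),.1))
for n,p in dict(r1a=(188,292),r1b=(428,252),r2a=(200,353),r2b=(438,311),knobT=(325,325),disc=(326,333),camtop=(315,266),end=(185,330),endb=(440,280),panelTop=(15,262)).items(): print(n,at_depth(c,p))
print("grip",tri(c,(325.3,334.4),s,(396.1,214.9)),at_z(c,(325.3,334.4),.095),at_z(s,(396.1,214.9),.095))
print("lens",tri(c,(309.6,247.3),s,(339.1,237.3)))
for p in((455,370),(515,340),(565,310),(490,420),(475,470)): print("panel",p,at_depth(s,p))
# rod fit from depth: bar orange/white
m=[o for o in models.regions_of(c,"clamp_grip")][0]["pixels"]
col=c["color"].astype(int)
ys,xs=np.where((col[:,:,0]>150)&(col[:,:,2]<80)&(np.indices((480,640))[0]>300)&(np.indices((480,640))[0]<360)&(abs(np.indices((480,640))[1]-325)<30))
P=np.array([at_depth(c,(x,y)) for x,y in zip(xs,ys)])
print("orange z hist",np.histogram(P[:,2],10)); T=P[P[:,2]>np.percentile(P[:,2],95)-.008]; print("bar mean",T.mean(0),np.linalg.svd(T[:,:2]-T[:,:2].mean(0))[2],len(T))
cv2.imwrite("pics/crop.png",cv2.resize(c["color"][225:375,270:450,::-1],None,fx=4.4,fy=4,interpolation=cv2.INTER_CUBIC))
E
```

```text
flute rim top [ 0.7085 -0.1515  0.2   ] foot [ 0.7086 -0.1557  0.003 ] side foot [ 0.7077 -0.1631  0.003 ] spot (array([ 0.7102, -0.1541,  0.0979]), np.float64(0.00622588404746107)) [ 0.7098 -0.1537  0.1   ] [ 0.7053 -0.1469  0.1   ]
r1a [0.5443 0.1677 0.0426]
r1b [ 0.6092 -0.2285  0.0446]
r2a [0.4466 0.1462 0.0431]
r2b [ 0.5114 -0.2433  0.0437]
knobT [ 0.4959 -0.0531  0.1015]
disc [ 0.4841 -0.0546  0.1026]
camtop [ 0.585  -0.0376  0.1197]
end [0.4845 0.1683 0.0539]
endb [ 0.5626 -0.2453  0.0531]
panelTop [0.5932 0.44   0.0512]
grip (array([ 0.4831, -0.0531,  0.1112]), np.float64(0.004304495785777439)) [ 0.4811 -0.0538  0.095 ] [ 0.4766 -0.0767  0.095 ]
lens (array([ 0.6142, -0.0298,  0.0976]), np.float64(0.0009855736665051404))
panel (455, 370) [0.66   0.4621 0.2997]
panel (515, 340) [0.6021 0.4596 0.319 ]
panel (565, 310) [0.5437 0.4472 0.3295]
panel (490, 420) [0.597  0.4562 0.1891]
panel (475, 470) [0.5949 0.4565 0.0872]
orange z hist (array([382,   0,   0,   0,   0,   0,   0,   0,   0,   1]), array([0.0682, 0.145 , 0.2217, 0.2985, 0.3752, 0.452 , 0.5288, 0.6055,
       0.6823, 0.759 , 0.8358]))
bar mean [ 0.4847 -0.0546  0.106 ] [[-0.999  -0.0458]
 [ 0.0458 -0.999 ]] 178
```

View pics/crop.png

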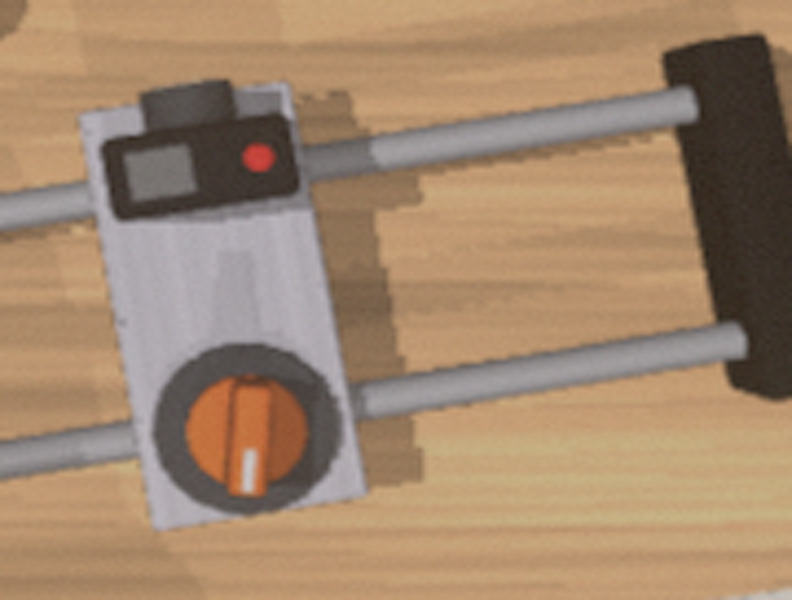

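```bash
cat >> h.py <<'E'
np.set_printoptions(precision=4,suppress=True)
def plan(pos,jaw_deg):
    "remaining shift (tool units) and turn about tool z (deg) to put the jaws' y at jaw_deg (mod 180), tool down"
    s=r.state();M=R.from_rotvec(s["tool_rot"]).as_matrix()
    y=np.degrees(np.arctan2(M[1,1],M[0,1])); dyaw=(jaw_deg-y+90)%180-90
    tilt=np.cross(M[:,2],[0,0,-1])
    print("t",s["clock"],"pos",s["position"],"jaw",y,"j",s["joint_positions"],"F",s["wrist_force"],"w",s["width"])
    print("shift units tool",M.T@(np.array(pos)-s["position"])/.12,"world mm",1e3*(np.array(pos)-s["position"]),"tool z turn units",-dyaw/90,"tilt tool",M.T@tilt/(np.pi/2))
E
python3 - <<'E'
from h import *
print(R.from_rotvec(r.state()["tool_rot"]).as_matrix())
plan((.483,-.054,.2),92.6)
E
```

```text
[[-0.9018  0.4321  0.    ]
 [ 0.4321  0.9018  0.0001]
 [ 0.      0.0001 -1.    ]]
t 0.85 pos [0.2701 0.5637 0.2366] jaw 64.4004417804776 j [-1.1466  0.3322 -0.0647  1.4601  0.0216  1.3499 -0.0885] F [ 0.4241 -0.3196  0.5998] w 0.08708727566197576
shift units tool [-3.8244 -3.8753  0.3043] world mm [ 212.9491 -617.6725  -36.5775] tool z turn units -0.31332842466135985 tilt tool [ 0.0001 -0.     -0.    ]
```

```bash
R="-.32 -.32 0 0 0 0"; python3 -m creep '-.25 -.25 0 0 0 0;-.32 -.32 0 0 0 0;-.32 -.32 0 0 0 0;-.32 -.32 0 0 0 0;-.32 -.32 0 0 0 0;-.32 -.32 0 0 0 0;-.32 -.32 0 0 0 0;-.32 -.32 0 0 0 0' 60 && python3 -m creep '-.32 -.32 0 0 0 0;-.32 -.32 0 0 0 0;-.32 -.35 0 0 0 0;-.25 -.25 0 0 0 0;-.15 -.15 0 0 0 0;0 0 0 0 0 -.1;0 0 0 0 0 -.11;0 0 0 0 0 -.1'; python3 - <<'E'
from h import *
plan((.483,-.054,.2),92.6)
c=capture("top");print([ (o["score"],o["xy"],at_z(c,o["xy"],.095)) for o in models.spot_point(c,"clamp_grip")])
E
```

```text
clock: 1.85
position: [0.4108, 0.1634, 0.2368]
tool_rot: [0.696, 3.063, 0.001]
wrist_force: [-0.0, 0.4, -0.1]
width: 0.06
clock: 2.85
position: [0.4855, -0.0559, 0.2366]
tool_rot: [-0.071, 3.141, 0.0]
wrist_force: [-0.0, -0.4, -1.0]
width: 0.0597
t 2.85 pos [ 0.4855 -0.0559  0.2366] jaw 92.60348454881553 j [-0.4953  0.0108  0.5262  1.835  -0.0058  1.297   1.6487] F [-0.0337 -0.4069 -0.9598] w 0.05972939149742045
shift units tool [0.0204 0.0169 0.3052] world mm [ -2.5287   1.9162 -36.6242] tool z turn units 3.8717209061505604e-05 tilt tool [ 0.0001  0.0002 -0.    ]
[(0.64, [325.0, 333.4], array([ 0.4826, -0.0534,  0.095 ]))]
```

```bash
python3 -m creep '.015 .013 .3 0 0 0;0 0 .3 0 0 0;0 0 .25 0 0 0;0 0 .2 0 0 0;0 0 .1 0 0 0;0 0 .03 0 0 0' && python3 -m creep '0 0 0 0 0 0;0 0 0 0 0 0;0 0 0 0 0 0;0 0 0 0 0 0' 0 40; python3 - <<'E'
from h import *
plan((.484,-.0545,.095),92.6)
c=capture("side");save(c,"grip");
d=np.array([.163,-.9866,0]);print("world 135mm along rods:",.135*d)
E
```

```text
clock: 3.7
position: [0.4836, -0.0543, 0.0948]
tool_rot: [0.06, -3.141, 0.0]
wrist_force: [-0.5, -0.3, 1.0]
width: 0.0597
clock: 4.2
position: [0.4838, -0.0543, 0.0952]
tool_rot: [-0.063, 3.14, 0.0]
wrist_force: [-1.2, -0.1, 0.1]
width: 0.0281
t 4.2 pos [ 0.4838 -0.0543  0.0952] jaw 92.29461945243071 j [-0.4674  0.1713  0.5288  2.0066 -0.1034  0.9888  1.7228] F [-1.2302 -0.1453  0.1216] w 0.028118275238902916
shift units tool [-0.0015 -0.0014  0.0016] world mm [ 0.1922 -0.1654 -0.1882] tool z turn units -0.003393117195214283 tilt tool [0.0001 0.0003 0.    ]
world 135mm along rods: [ 0.022  -0.1332  0.    ]
```

View pics/grip.png

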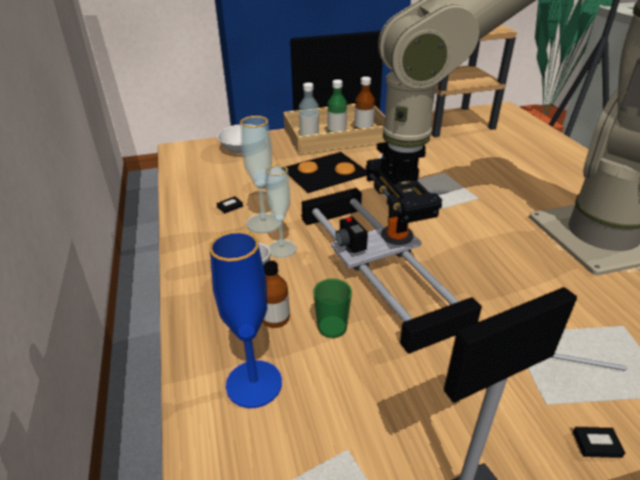

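```bash
python3 -m creep '0 0 0 0 0 0;0 0 0 0 0 0;0 0 0 0 0 0' && python3 -m creep '-.006 -.05 0 0 0 0;-.014 -.12 0 0 0 0;-.02 -.17 0 0 0 0;-.02 -.17 0 0 0 0;-.02 -.17 0 0 0 0;-.014 -.12 0 0 0 0;-.006 -.05 0 0 0 0;0 0 0 0 0 0'; python3 - <<'E'
from h import *
plan((.506,-.1877,.095),92.6)
c=capture("top");save(c,"top2");s=capture("side");save(s,"side2")
for n,k in((c,"top"),(s,"side")):
    for t in("lens","flute_mid"):
        print(k,t,[(o["score"],o["xy"],at_z(n,o["xy"],.1)) for o in models.spot_point(n,t)])
cv2.imwrite("pics/crop2.png",cv2.resize(c["color"][140:340,330:530,::-1],None,fx=3,fy=3,interpolation=cv2.INTER_CUBIC))
E
```

```text
clock: 4.62
position: [0.4835, -0.0544, 0.095]
tool_rot: [0.063, -3.141, -0.0]
wrist_force: [-2.9, -0.1, 3.8]
width: 0.0141
clock: 5.62
position: [0.5006, -0.1564, 0.0951]
tool_rot: [-0.063, 3.139, -0.002]
wrist_force: [5.9, -1.2, -2.2]
width: 0.0139
t 5.625 pos [ 0.5006 -0.1564  0.0951] jaw 92.28176373378254 j [-0.3017  0.2659  0.5888  1.9178 -0.1731  1.0059  1.9744] F [ 5.9123 -1.2401 -2.187 ] w 0.013882172414191702
shift units tool [-0.0349 -0.2627  0.0011] world mm [  5.44   -31.3332  -0.0871] tool z turn units -0.0035359585135272672 tilt tool [-0.0007  0.0011 -0.    ]
top lens [(0.97, [375.8, 234.5], array([ 0.634 , -0.1326,  0.1   ]))]
top flute_mid [(0.9, [161.2, 99.0], array([0.8463, 0.2024, 0.1   ])), (0.81, [389.0, 188.2], array([ 0.7069, -0.1543,  0.1   ])), (0.68, [463.7, 168.6], array([ 0.739 , -0.2741,  0.1   ]))]
side lens [(0.96, [316.5, 212.6], array([ 0.6354, -0.1244,  0.1   ]))]
side flute_mid [(0.94, [277.7, 214.9], array([ 0.7151, -0.1386,  0.1   ])), (0.88, [243.1, 324.3], array([0.8289, 0.1538, 0.1   ])), (0.79, [260.5, 176.2], array([ 0.7212, -0.3136,  0.1   ]))]
```

View pics/crop2.png

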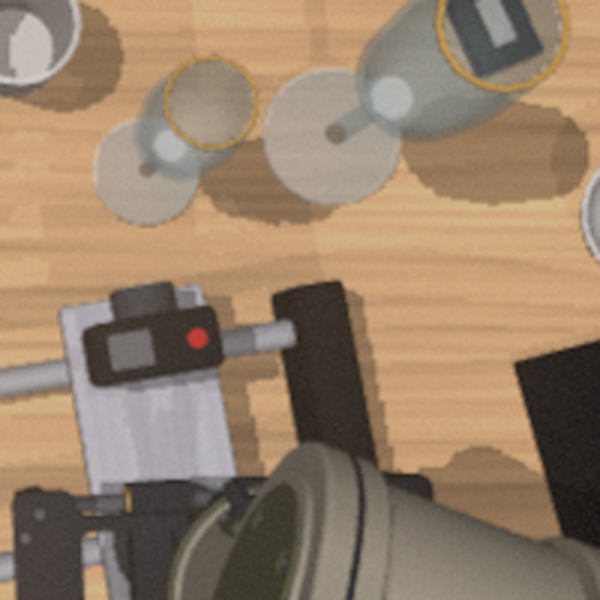

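```bash
python3 -m creep '-.006 -.05 0 0 0 0;-.014 -.12 0 0 0 0;-.008 -.06 0 0 0 0;-.003 -.028 0 0 0 0;0 0 0 0 0 0'; python3 - <<'E'
from h import *
plan((.506,-.1877,.095),92.6)
c=capture("top");s=capture("side")
for n,k in((c,"top"),(s,"side")):
    for t in("lens","flute_mid"):
        print(k,t,[(o["score"],o["xy"],at_z(n,o["xy"],.1)) for o in models.spot_point(n,t)])
a=cv2.resize(c["color"][150:270,340:460,::-1],None,fx=5,fy=5,interpolation=cv2.INTER_CUBIC)
cv2.imwrite("pics/crop3.png",a)
cv2.imwrite("pics/crop4.png",cv2.resize(s["color"][150:270,240:360,::-1],None,fx=5,fy=5,interpolation=cv2.INTER_CUBIC))
E
```

```text
clock: 6.55
position: [0.5057, -0.1866, 0.0951]
tool_rot: [-0.064, 3.139, -0.001]
wrist_force: [6.7, 0.5, -3.5]
width: 0.0142
t 6.55 pos [ 0.5057 -0.1866  0.0951] jaw 92.3266656741078 j [-0.2473  0.302   0.5988  1.881  -0.1989  1.0158  2.047 ] F [ 6.7338  0.4612 -3.5171] w 0.014162994547187658
shift units tool [-0.0019 -0.009   0.001 ] world mm [ 0.2727 -1.0735 -0.1144] tool z turn units -0.003037048065468816 tilt tool [-0.0003  0.0012 -0.    ]
top lens [(0.82, [393.9, 232.1], array([ 0.6377, -0.161 ,  0.1   ]))]
top flute_mid [(0.87, [465.4, 167.9], array([ 0.7402, -0.2769,  0.1   ])), (0.67, [389.4, 187.7], array([ 0.7077, -0.155 ,  0.1   ])), (0.66, [162.6, 99.1], array([0.8462, 0.2003, 0.1   ]))]
side lens [(0.64, [311.3, 203.8], array([ 0.6372, -0.1611,  0.1   ]))]
side flute_mid [(0.76, [248.1, 321.2], array([0.8203, 0.1492, 0.1   ])), (0.7, [261.4, 173.9], array([ 0.7172, -0.3241,  0.1   ])), (0.67, [277.0, 210.8], array([ 0.7134, -0.1545,  0.1   ]))]
```

View pics/crop3.png

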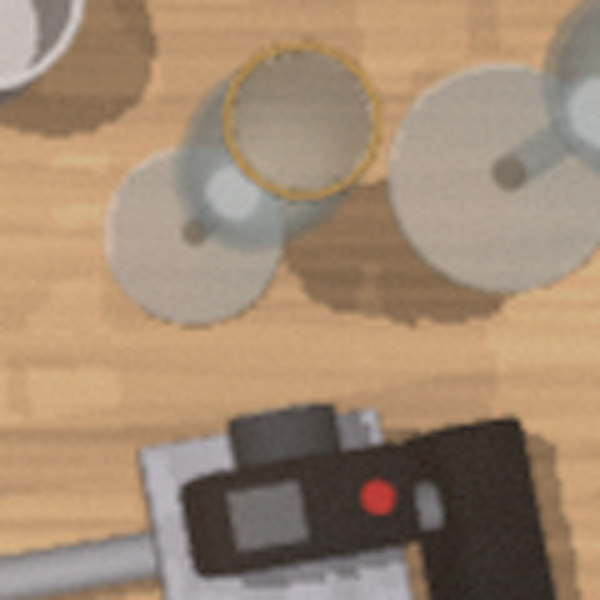

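View pics/crop4.png

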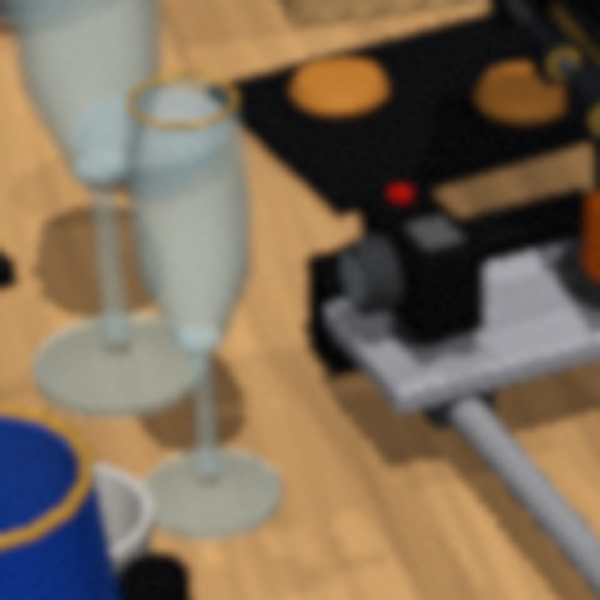

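```bash
python3 - <<'E'
from h import *
c=capture("top");s=capture("side");d=np.array([.164,-.9865,0])
q=lambda x,y,ox,oy:(ox+x/5-.4,oy+y/5-.4)
F={"top foot":at_z(c,q(195,236,340,150),.002),"top rim":at_z(c,q(302,121,340,150),.2),"side foot":at_z(s,q(213,493,240,150),.002),"side rim":at_z(s,q(185,100,240,150),.2)}
L={"top lens":at_z(c,q(283,412,340,150),.1),"top lens.11":at_z(c,q(283,412,340,150),.11),"net top":at_z(c,(393.9,232.1),.1),"side lens":at_z(s,q(357,275,240,150),.1),"net side":at_z(s,(311.3,203.8),.1),"knob":np.array([.5057,-.1866,0])}
for k,v in {**F,**L}.items(): print(k,v,"along",v@d*1e3)
E
```

```text
top foot [ 0.7091 -0.1533  0.002 ] along 267.56861813694974
top rim [ 0.7088 -0.1515  0.2   ] along 265.68620785777495
side foot [ 0.7084 -0.1523  0.002 ] along 266.4173255788257
side rim [ 0.7092 -0.1472  0.2   ] along 261.552664039468
top lens [ 0.6379 -0.1646  0.1   ] along 266.98787190340965
top lens.11 [ 0.637  -0.1626  0.11  ] along 264.91182127765535
net top [ 0.6377 -0.161   0.1   ] along 263.39863598546043
side lens [ 0.6386 -0.1581  0.1   ] along 260.70775032690244
net side [ 0.6372 -0.1611  0.1   ] along 263.38364629464144
knob [ 0.5057 -0.1866  0.    ] along 267.01570000000004
```

```bash
python3 -m creep '0 0 0 0 0 .06;0 0 0 0 0 .1;0 0 0 0 0 .1;0 0 0 0 0 .1;0 0 0 0 0 .1;0 0 0 0 0 .04;0 0 0 0 0 0'; python3 - <<'E'
from h import *
plan((.5057,-.1866,.095),9.4)
print(r.state()["torque"])
c=capture("top");s=capture("side")
for n in (c,s): print([(o["xy"],at_z(n,o["xy"],.1)) for o in models.spot_point(n,"lens")])
cv2.imwrite("pics/crop5.png",np.hstack([cv2.resize(c["color"][200:340,340:480,::-1],None,fx=2.8,fy=2.8,interpolation=cv2.INTER_CUBIC),cv2.resize(s["color"][150:290,290:430,::-1],None,fx=2.8,fy=2.8,interpolation=cv2.INTER_CUBIC)]))
E
```

```text
clock: 7.82
position: [0.5052, -0.1871, 0.0951]
tool_rot: [1.142, 2.925, -0.001]
wrist_force: [5.1, -1.9, -2.2]
width: 0.0141
t 7.825 pos [ 0.5052 -0.1871  0.0951] jaw 47.33161176602237 j [-0.3613  0.3281  0.739   1.8864 -0.2564  1.0222  1.3122] F [ 5.0946 -1.907  -2.1606] w 0.014075144390716027
shift units tool [-0.0003  0.0062  0.001 ] world mm [ 0.5261  0.5192 -0.1171] tool z turn units 0.42146235295580414 tilt tool [-0.0001  0.0009 -0.    ]
[-0.4584 -1.151  -0.0569]
[([397.8, 231.4], array([ 0.6388, -0.1671,  0.1   ]))]
[([310.5, 204.0], array([ 0.639 , -0.1608,  0.1   ]))]
```

View pics/crop5.png

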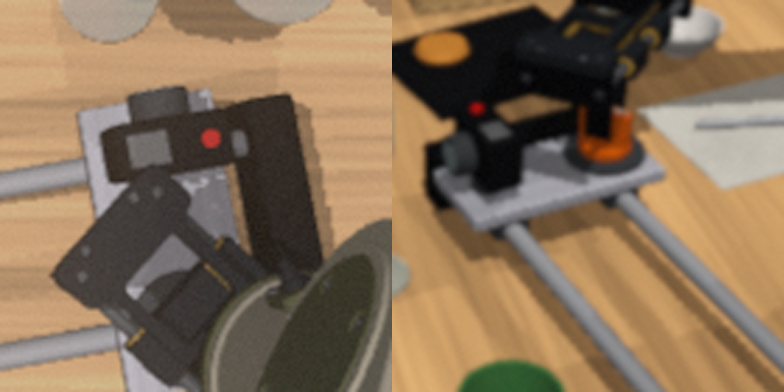

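```bash
python3 -m creep '0 0 0 0 0 .08;0 0 0 0 0 .1;0 0 0 0 0 .1;0 0 0 0 0 .08;0 0 0 0 0 .04;0 0 0 0 0 .03;0 0 0 0 0 .03;0 0 0 0 0 0'; python3 - <<'E'
from h import *
plan((.5057,-.1866,.095),9.4)
print(r.state()["torque"])
E
```

```text
clock: 9.02
position: [0.5045, -0.1872, 0.0951]
tool_rot: [2.101, 2.335, -0.002]
wrist_force: [0.1, -2.7, 3.3]
width: 0.0142
t 9.025 pos [ 0.5045 -0.1872  0.0951] jaw 6.036855062319492 j [-0.4727  0.3682  0.8827  1.8912 -0.328   1.0347  0.6533] F [ 0.1413 -2.7289  3.3198] w 0.014163779529552707
shift units tool [0.0041 0.0109 0.0007] world mm [ 1.2493  0.6245 -0.0892] tool z turn units -0.037368277085338915 tilt tool [-0.0004  0.0006 -0.    ]
[-0.698  -0.0281  0.9909]
```

```bash
python3 -m creep '0 0 0 0 0 -.02;0 0 0 0 0 0;0 0 0 0 0 0;0 0 0 0 0 0;0 0 0 0 0 0;0 0 -.1 0 0 0;0 0 -.3 0 0 0;0 0 -.4 0 0 0' 50 && python3 -m creep '0 0 -.4 0 0 0;0 .3 -.2 0 0 0;0 .4 0 0 0 0;0 .4 0 0 0 0;0 .4 0 0 0 0;0 0 0 0 0 0'; python3 - <<'E'
from h import *
plan((.3,-.1866,.095),9.4)
c=capture("top");s=capture("side")
for n in (c,s):
  for t in("lens","clamp_grip","flute_mid"): print(t,[(o["xy"],at_z(n,o["xy"],.1)) for o in models.spot_point(n,t)])
cv2.imwrite("pics/crop6.png",cv2.resize(c["color"][155:355,340:480,::-1],None,fx=3,fy=3,interpolation=cv2.INTER_CUBIC))
E
```

```text
clock: 10.02
position: [0.5041, -0.1866, 0.1921]
tool_rot: [-2.067, -2.364, 0.002]
wrist_force: [1.0, 0.4, 0.7]
width: 0.0499
clock: 10.78
position: [0.6853, -0.1607, 0.2612]
tool_rot: [-2.063, -2.368, 0.004]
wrist_force: [-0.8, -0.8, -0.9]
width: 0.0501
t 10.775 pos [ 0.6853 -0.1607  0.2612] jaw 7.880989918733507 j [-0.3478  0.6207  0.8579  1.2117 -0.4546  1.5022  0.5791] F [-0.796  -0.7561 -0.8937] w 0.05014900763534922
shift units tool [ 0.2273 -3.2061  1.393 ] world mm [-385.2518  -25.9415 -166.1802] tool z turn units -0.01687788979184985 tilt tool [-0.0017  0.0006 -0.    ]
lens [([394.5, 232.5], array([ 0.6371, -0.1619,  0.1   ]))]
clamp_grip []
flute_mid [([160.1, 99.6], array([0.8453, 0.2041, 0.1   ])), ([388.5, 185.9], array([ 0.7106, -0.1536,  0.1   ]))]
lens [([309.9, 203.0], array([ 0.6392, -0.1651,  0.1   ]))]
clamp_grip [([366.0, 189.8], array([ 0.5049, -0.1838,  0.1   ]))]
flute_mid [([257.5, 177.3], array([ 0.7289, -0.3103,  0.1   ])), ([245.9, 321.8], array([0.8239, 0.1496, 0.1   ])), ([278.0, 212.5], array([ 0.7126, -0.1474,  0.1   ]))]
```

View pics/crop6.png

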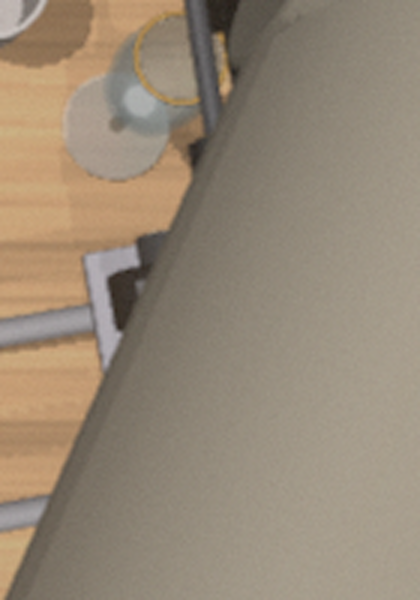

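```bash
python3 -m creep '0 0 -.2 0 0 0;0 -.3 -.1 0 0 0;0 -.45 0 0 0 0;0 -.45 0 0 0 0;.2 -.45 0 0 0 0;.45 0 0 0 0 0;.45 0 0 0 0 0;.45 0 0 0 0 0' && python3 -m creep '.45 0 0 0 0 0;.4 0 0 0 0 0;0 0 0 0 0 0'; python3 - <<'E'
from h import *
plan((.3,-.1866,.095),9.4)
c=capture("top");s=capture("side")
for n in (c,s):
  for t in("lens","clamp_grip","flute_mid"): print(t,[(o["xy"],at_z(n,o["xy"],.1)) for o in models.spot_point(n,t)])
cv2.imwrite("pics/crop7.png",cv2.resize(c["color"][155:355,340:480,::-1],None,fx=3,fy=3,interpolation=cv2.INTER_CUBIC))
E
```

```text
clock: 12.18
position: [0.469, -0.0051, 0.301]
tool_rot: [2.069, 2.364, 0.004]
wrist_force: [0.0, 0.2, -0.6]
width: 0.0503
clock: 12.55
position: [0.4553, 0.0978, 0.3004]
tool_rot: [2.062, 2.37, 0.0]
wrist_force: [0.8, -0.5, 0.2]
width: 0.0499
t 12.55 pos [0.4553 0.0978 0.3004] jaw 7.946607574928131 j [-1.013  -0.1079  0.6612  1.7882  0.0669  1.4389 -0.2247] F [ 0.785  -0.5221  0.1748] w 0.04993471023678856
shift units tool [-2.1681 -1.6096  1.7113] world mm [-155.2912 -284.3869 -205.3656] tool z turn units -0.01614880472302076 tilt tool [0.0001 0.0001 0.    ]
lens [([397.0, 231.3], array([ 0.639 , -0.1659,  0.1   ]))]
clamp_grip [([411.4, 317.1], array([ 0.5068, -0.186 ,  0.1   ])), ([387.8, 186.7], array([ 0.7093, -0.1525,  0.1   ]))]
flute_mid [([463.7, 169.3], array([ 0.7379, -0.2741,  0.1   ])), ([161.8, 100.4], array([0.844 , 0.2015, 0.1   ])), ([388.1, 185.4], array([ 0.7114, -0.153 ,  0.1   ]))]
lens [([310.5, 206.9], array([ 0.6419, -0.1495,  0.1   ]))]
clamp_grip [([364.4, 191.3], array([ 0.5106, -0.1786,  0.1   ]))]
flute_mid [([278.8, 213.0], array([ 0.7114, -0.1451,  0.1   ])), ([258.6, 173.7], array([ 0.7234, -0.327 ,  0.1   ])), ([244.9, 320.3], array([0.8249, 0.1459, 0.1   ]))]
```

View pics/crop7.png

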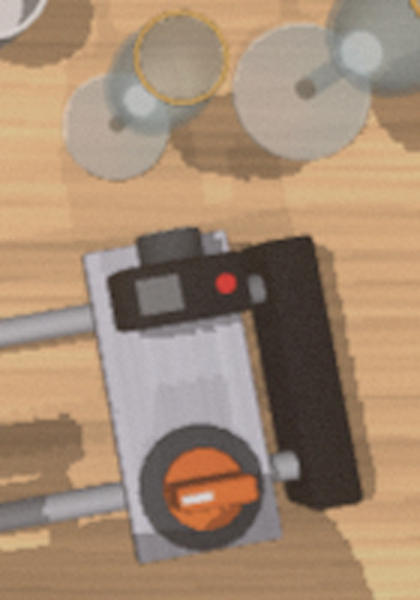

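```bash
python3 - <<'E'
from h import *
c=capture("top");d=np.array([.164,-.9865,0])
q=lambda x,y:(340+x/3-.33,155+y/3-.33)
print("plate z",at_depth(c,q(170,370)),"disc",at_depth(c,q(160,500)))
pz=at_depth(c,q(170,370))[2]
col=c["color"].astype(int);I=np.indices((480,640))
m=(col[:,:,0]>150)&(col[:,:,2]<90)&(I[0]>295)&(I[0]<340)&(I[1]>390)&(I[1]<432)
P=np.array([at_depth(c,(x,y)) for y,x in zip(*np.where(m))]);T=P[(P[:,2]>.098)&(P[:,2]<.115)]
v=np.linalg.svd(T[:,:2]-T[:,:2].mean(0))[2][0];print("bar angle",np.degrees(np.arctan2(v[1],v[0])),"n",len(T))
e=T@d
for k,w in {"foot":at_z(c,q(116,127),.002),"rim":at_z(c,q(182,58),.2),"plate front":at_z(c,q(154.5,243.5),pz),"plate rear":at_z(c,q(209,547.5),pz),"disc":at_z(c,q(202,488),.072),"lens front":at_z(c,q(168,234),.105),"bar mid":d*(e.min()+e.max())/2}.items(): print(k,w,w@d*1e3)
E
```

```text
plate z [ 0.5662 -0.1717  0.0589] disc [ 0.4969 -0.1644  0.0627]
bar angle 100.73437167956078 n 183
foot [ 0.7087 -0.1529  0.002 ] 267.04020660816917
rim [ 0.7085 -0.1519  0.2   ] 266.09177200832875
plate front [ 0.6351 -0.1642  0.0589] 266.1712814679087
plate rear [ 0.4711 -0.1913  0.0589] 265.94112044930574
disc [ 0.5039 -0.1852  0.072 ] 265.35657206466425
lens front [ 0.6364 -0.1628  0.105 ] 264.94756915959186
bar mid [ 0.0437 -0.2628  0.    ] 266.45047015526546
```

```bash
python3 -c "
from workcell import ticket
print(ticket.close_job())"
```

```text
the job is handed in; nothing more can be done
None
```

The carriage now points at the small clear flute and is clamped there. I gripped the orange knob by its bar, slid the carriage about 133 mm along the rods, then turned the knob clockwise to its stop. I handed the job in at about 13 s, with the arm clear of everything.

**Alignment:** In the last top picture, the flute's foot and rim sit at 266 to 267 mm along the rods. The carriage plate, knob and lens sit at 265 to 266.5 mm, so they agree to about 1 to 2 mm.

**Clamp:** The moment at the wrist rose to about 1 N m against the stop. The bar lies along the rods, and its measured angle is about 1.3° short of them, which is within my measuring noise.

**Flute:** It measures at the same place as at the start, within 1 mm, and is standing.

**What disagreed or went wrong:**
- The networks' points in the side picture scattered by up to about 15 mm, so I relied on the top picture and on points I read from the pictures myself.
- On retreating I first moved the wrong way, out over the flute. The fingertips passed about 45 mm above the rim and touched nothing, and I then backed away.

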